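Gauge both radii of a casting with radius leaves

ROBOT

A 7-joint arm with a two-finger parallel gripper is mounted at the origin on a cart in front of the work surface, level with it; the furniture and walls round the work are solid. World frame = base frame: x ahead of the robot, y to its left, z up, the work surface at z = 0. Lengths are in m, angles in rad, forces in N, time in s.
With the tool pointing down it reaches from about 0.425 to 0.925 m from the base axis. Payload 6.8 kg.
Tool frame: the origin (TCP) lies on the centre line of the jaws, within the pads' length; the fingertips stand 14 mm ahead of it and the grasp point (between the pads) lies 5 mm behind it; z points along the fingers, y is the line along which they close (so a half turn about z gives the same grasp; the last joint's range is limited). The gripper opens to 85 mm and grips with 20 to 120 N. Pads are 22 mm wide; open, the fingers measure 114 mm over their backs; the gripper's body (76 mm by 85 mm) begins 54 mm behind the grasp point. The pads swing forward as they close: fully open they stand 13 mm farther back than shut.
Start: joints at [-1.419, 0.477, 0.022, 1.555, -0.011, 1.109, -0.083], TCP at [0.173, 0.652, 0.223] pointing down, gripper open.
Joint ranges: [-2.96, 2.96], [-0.34, 2.1], [-1.41, 1.46], [0.24, 2.44], [-1.37, 4.51], [0.17, 1.92], [-2.96, 2.96]. Speed limits (rad/s): [2.39, 2.39, 3.14, 3.14, 3.14, 3.14, 3.14].

INTERFACE

Orientations are given as a rotation vector (axis times angle).
In Python, from plant import env, eoat, solver, sensors, grab_frame, job_done gives the robot as it stands. Calls block until the motion is done:
- env.movep(position, orientation): joint-space move of the TCP to a pose.
- env.movel(position, orientation=None, rate=0.15, guard=None): straight line of the TCP; orientation=None keeps the orientation; rate is the mean speed in m/s. With guard (N) it stops when the force on the tool has changed by that much, and returns True; else False.
- env.move_j(angles): joint-space move.
- eoat.release() and eoat.clamp(grip_force=None): open the fingers fully, or close them until they stop; grip_force is the grip in N (None keeps the last).
- env.dwell(seconds).
- solver.solve_ik(position, orientation): joint angles nearest the present ones, or None.
- sensors.state(): the state.
- grab_frame(name): name is "scene" or "top" or "wrist"; returns a dict with "color" (384x512x3 uint8, red, green, blue), "z_map" (384x512 float32, m along the optical axis (not along the pixel's ray), 0 where there is no reading), "fov_y" (degrees; the focal length in pixels is half the picture's height over the tangent of half this angle, whatever the lens; pixels are square), "cx", "cy" (the principal point, pixels), "origin" and "orientation" of the camera in the world. Camera axes: x right, y up, looking along -z (the intrinsics and any distortion apply to the point x, -y, -z); pixel columns grow to the right and rows downward; lengths in m; the calibration is good to about 2 mm. A picture is of the moment at which its call begins.
A pose or a line that the arm cannot do raises env.Unreachable and nothing moves.
- job_done(): hands the job in; it is judged then, once.
The state is a dict: "time_s": time; "joint_positions": joint angles; "qd": joint speeds; "effort": joint torques, N m; "tool_pos": TCP position; "tool_rot": TCP orientation; "wrist_force": force on the tool from outside, world axes, zero at the start; "moment": the same for the moment, N m; "opening": finger opening in m; "finger_force": force on a finger pad.
Only numpy, scipy, OpenCV 4.12 (cv2) and the standard library are available. Lean on these libraries where they do the work, as an engineer would, in place of code of your own. Each camera call takes 0.05 s, during which the arm holds its last target. There are 200 camera calls.

TASK

Check the two radii of the blue casting nearer the robot with the steel radius leaves: find the concave leaf that fits its rounded outer corner, slide it up until it touches and sits snugly without rocking or a gap, and leave it lying there flat on the bench; then do the same in the casting's inner fillet with the convex leaf that fits. Leave both fitting leaves in place against the casting and do not disturb the bottle, tape or loupe.

Things in the scene. Friction and masses are not known exactly. Their poses are not given: they have to be found in the camera images.
- casting_a: Blue L-shaped casting, fixed, flat, 20 mm high; legs 110 mm long outside, 28 wide, square to each other. Outer corner radius 32 mm, inner fillet 12 mm. Origin: underside, where the outer faces would meet in a sharp corner. +x: symmetry line, from the outer corner to the open side between the legs.
- casting_a_outer (a point): Arc centre of casting_a's rounded outer corner, at x = 45.3 mm of the casting, underside. A leaf seated there has its arc centre here and its +x the same way as the casting's +x.
- casting_a_inner (a point): Arc centre of casting_a's inner fillet (in the open space between the legs), at x = 56.6 mm of the casting, underside. A leaf seated there has its arc centre here and its +x opposite to the casting's +x.
- casting_b: Blue L-shaped casting, fixed, flat, 20 mm high; legs 110 mm long outside, 28 wide, square to each other. Outer corner radius 12 mm, inner fillet 32 mm. Origin: underside, where the outer faces would meet in a sharp corner. +x: symmetry line, from the outer corner to the open side between the legs.
- casting_b_outer (a point): Arc centre of casting_b's rounded outer corner, at x = 17.0 mm of the casting, underside. A leaf seated there has its arc centre here and its +x the same way as the casting's +x.
- casting_b_inner (a point): Arc centre of casting_b's inner fillet (in the open space between the legs), at x = 84.9 mm of the casting, underside. A leaf seated there has its arc centre here and its +x opposite to the casting's +x.
- concave_12: Concave leaf R12: steel plate 10 mm thick, 80 mm square with a 42 mm square notch cut from one corner, the notch's two straight edges joined by a concave arc of radius 12 mm. Black grip rib on top: 44 mm long (along x), 14 wide, top 50 mm above the underside. Origin: underside, below the rib's middle. +x: along the diagonal, out through the notch; uncut corner at x = -34 mm. 0.2 kg.
- concave_12_arc (a point): Arc centre of concave_12, on its x axis at x = 36.7 mm, underside height.
- concave_32: Concave leaf R32: steel plate 10 mm thick, 80 mm square with a 42 mm square notch cut from one corner, the notch's two straight edges joined by a concave arc of radius 32 mm. Black grip rib on top: 44 mm long (along x), 14 wide, top 50 mm above the underside. Origin: underside, below the rib's middle. +x: along the diagonal, out through the notch; uncut corner at x = -34 mm. 0.2 kg.
- concave_32_arc (a point): Arc centre of concave_32, on its x axis at x = 65.0 mm, underside height.
- convex_12: Convex leaf R12: steel plate 10 mm thick, 62 mm square with one corner rounded to 12 mm radius. Black grip rib on top: 44 mm long (along x), 14 wide, top 50 mm above the underside. Origin: underside, below the rib's middle. That is the middle of the square; +x: along the diagonal to the rounded corner. 0.2 kg.
- convex_12_arc (a point): Arc centre of convex_12's rounded corner, on its x axis at x = 26.9 mm, underside height.
- convex_32: Convex leaf R32: steel plate 10 mm thick, 62 mm square with one corner rounded to 32 mm radius. Black grip rib on top: 44 mm long (along x), 14 wide, top 50 mm above the underside. Origin: underside, below the rib's middle. That is the middle of the square; +x: along the diagonal to the rounded corner. 0.2 kg.
- convex_32_arc (a point): Arc centre of convex_32's rounded corner, on its x axis at x = -1.4 mm, underside height.
- oil: Bystander: cream oil bottle with a red tip, 48 mm across, 160 mm high. Origin: underside centre.
- tape: Bystander: roll of yellow tape, 70 mm across, 18 mm high, lying flat. Origin: underside centre.
- loupe: Bystander: black folding loupe, 50x36x18 mm, lying flat. Origin: underside centre.
There are look-alikes about, which are no part of the job. Leave any green look-alike of the convex_12 alone.

How it is judged:
By the outcome, as a careful person would: the job done as asked, in the order asked, and still so for the second after the job is handed in, with the robot touching nothing.
It also fails if it takes over 58 s, if anything falls off the work surface, if the arm or the gripper's body presses on something with over 40 N, if the wrist force passes 120 N, or if a joint passes its speed limit or range.

## Working session

There is one attempt and no reset: what is moved stays moved. The work goes in short steps, each a Python script; the robot and the scene stay as the last script left them, time stands still between calls to the robot, and variables do not carry over. Pictures are saved under pics/ and viewed, at most 10 in all, crops included, and the job is handed in when it is done.

```bash
ls; mkdir -p pics
cat > h.py <<'E'
import numpy as np, cv2
from plant import env, eoat, solver, sensors, grab_frame, job_done
from scipy.spatial.transform import Rotation as R
def cloud(f):
    h,w=f["z_map"].shape; fl=h/2/np.tan(np.radians(f["fov_y"])/2)
    v,u=np.mgrid[:h,:w]; z=f["z_map"]
    P=np.stack([(u-f["cx"])/fl*z,-(v-f["cy"])/fl*z,-z],-1)
    o=np.array(f["orientation"]); M=R.from_rotvec(o).as_matrix() if o.size==3 else (o if o.size==9 else R.from_quat(o).as_matrix())
    return P@M.T+np.array(f["origin"])
def save(f,n): cv2.imwrite("pics/"+n,cv2.cvtColor(f["color"],cv2.COLOR_RGB2BGR))
E
python3 - <<'E'
from h import *
f=grab_frame("top"); save(f,"top.png"); print({k:v for k,v in f.items() if k not in("color","z_map")})
np.savez("top.npz",P=cloud(f),c=f["color"],z=f["z_map"])
g=grab_frame("scene"); save(g,"scene.png"); print({k:v for k,v in g.items() if k not in("color","z_map")})
np.savez("scene.npz",P=cloud(g),c=g["color"],z=g["z_map"])
print(sensors.state())
E
```

```text
pics
{'fov_y': 53.33316946777119, 'cx': 255.05074775713913, 'cy': 193.52265638436288, 'origin': array([0.51366694, 0.00629622, 1.09114235]), 'orientation': array([ 0.07662832, -0.05674212, -1.58509223])}
{'fov_y': 56.67438975255285, 'cx': 253.36802627669377, 'cy': 191.9692578712664, 'origin': array([-0.28259775, -0.53106497,  0.81884963]), 'orientation': array([ 0.82540701, -0.4613088 , -0.90445561])}
{'time_s': 0.1, 'joint_positions': array([-1.41909685,  0.47771609,  0.02233885,  1.55632713, -0.01153836,
        1.10930547, -0.08314023]), 'qd': array([ 0.00045913, -0.00044292,  0.00088335, -0.00323861, -0.00027131,
       -0.00031682, -0.00065817]), 'effort': array([ 4.30375934e-03, -5.97756565e+01,  1.61324020e+00, -2.81952167e+01,
        1.27101608e-02,  5.10278740e-03, -3.18201580e-05]), 'tool_pos': array([0.17325754, 0.65182846, 0.22183451]), 'tool_rot': array([-4.06980889e-01, -3.11498829e+00,  2.55018713e-03]), 'wrist_force': array([ 0.07802327, -0.27847494, -0.2084523 ]), 'moment': array([-0.02034317, -0.04740907, -0.0180955 ]), 'finger_force': 0.0, 'opening': 0.08555812243195828}
```

View pics/top.png

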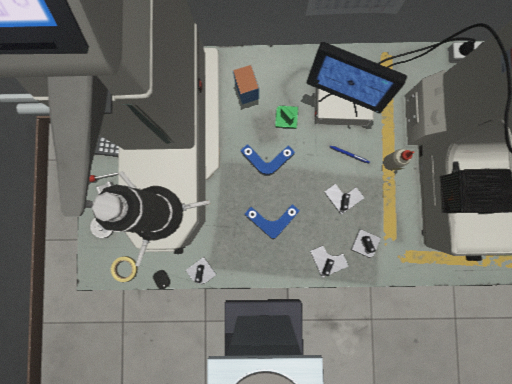

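View pics/scene.png

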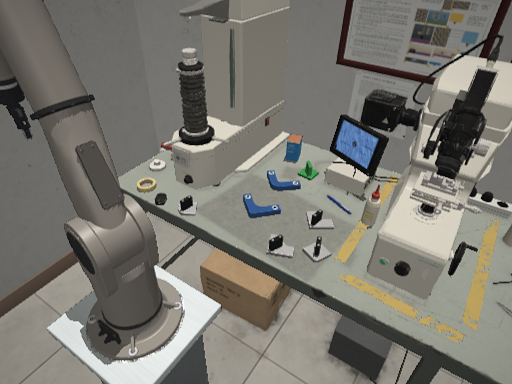

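The top view (x up, y left) shows the near casting around (272,220) and the far one at (267,160). There are concave leaves at (327,262) and (345,198), and convex leaves at (201,270) and (366,243). The green look-alike is at (286,117). I'll zoom in to identify the radii.

Run:
```python
from h import *
im=cv2.imread("pics/top.png")
a=cv2.resize(im[135:245,225:315],None,fx=5,fy=5,interpolation=cv2.INTER_CUBIC)[:550]
b=cv2.resize(im[180:285,305:390],None,fx=4,fy=4,interpolation=cv2.INTER_CUBIC)
c=cv2.resize(im[250:290,180:225],None,fx=4,fy=4,interpolation=cv2.INTER_CUBIC)
o=np.zeros((600,800,3),np.uint8); o[:550,:450]=a; o[:420,455:795]=b; o[430:590,455:635]=c
cv2.imwrite("pics/crop.png",o)
d=np.load("top.npz"); P=d["P"]
for n,(u,v) in dict(a=(273,225),b=(267,168),c1=(327,255),c2=(345,190),v1=(208,272),v2=(360,245),oil=(405,156),tape=(114,269),loupe=(162,280),table=(300,240)).items(): print(n,P[v,u].round(3))
```

```text
a [ 0.516 -0.03   0.02 ]
b [ 0.676 -0.016  0.023]
c1 [ 0.43  -0.179  0.009]
c2 [ 0.612 -0.237  0.005]
v1 [0.388 0.154 0.009]
v2 [ 0.457 -0.272  0.012]
oil [ 0.685 -0.364  0.127]
tape [0.4   0.415 0.017]
loupe [0.368 0.281 0.016]
table [ 0.472 -0.106  0.001]
```

View pics/crop.png

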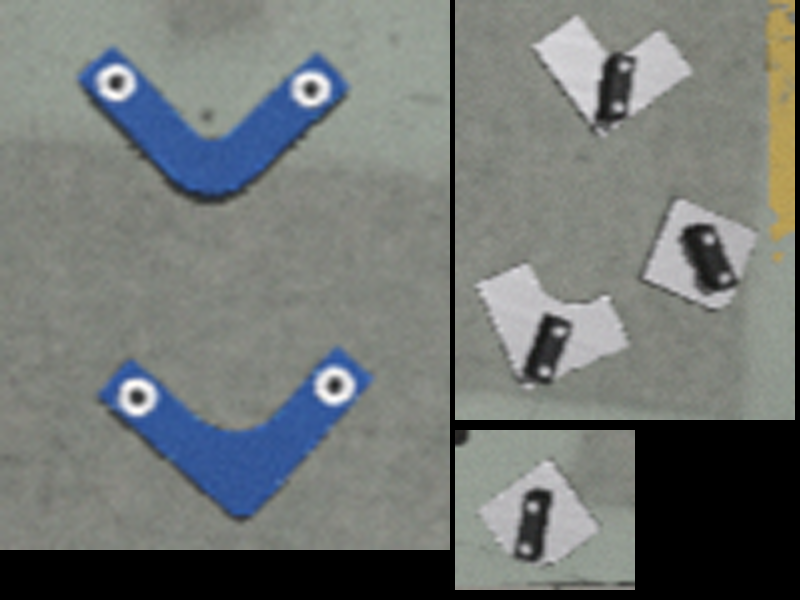

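The near casting has the sharp outer corner and the large fillet, so it is casting_b. It needs concave_12, at crop (612,75), which is top (345,198), and convex_32. I'll fit templates to tell the two convex leaves apart and get all the poses.

```bash
cat > fit.py <<'E'
from h import *
from scipy.optimize import minimize
s2=2**.5
def arc(c,r,a0,a1,n=16):
    t=np.radians(np.linspace(a0,a1,n)); return [(c+r*np.cos(x),r*np.sin(x)) for x in t]
def rot45(p): # square-frame -> diagonal frame
    p=np.array(p,float); return np.c_[(p[:,0]+p[:,1])/s2,(p[:,1]-p[:,0])/s2]
def convex(r): # corner toward +x
    c={12:26.9,32:-1.4}[r]; h=31*s2
    return np.array([(-h,0),(0,-h)]+arc(c,r,-45,45)+[(0,h)])/1e3
def concave(r):
    c={12:36.7,32:65.0}[r]; n=-34+38*s2  # notch sharp corner
    q=rot45([(0,0),(80,0),(80,38)])+[-34,0]; q2=rot45([(38,80),(0,80)])+[-34,0]
    a=arc(c,r,225,135)
    return np.r_[q,a,q2]/1e3
def casting(ro,ri):
    o=rot45([(110,0),(110,28)]); i=rot45([(28,110),(0,110)])
    return np.r_[arc(ro*s2,ro,180,225),o,arc(28*s2+ri*s2,ri,225,135),i,arc(ro*s2,ro,135,180)]/1e3
RIB=np.array([(-22,-7),(22,-7),(22,7),(-22,7)])/1e3
def proj(f,X):
    fl=f["z_map"].shape[0]/2/np.tan(np.radians(f["fov_y"])/2)
    M=R.from_rotvec(f["orientation"]).as_matrix(); q=(X-f["origin"])@M
    return np.c_[f["cx"]+fl*q[:,0]/-q[:,2], f["cy"]-fl*q[:,1]/-q[:,2]]
def world(poly,p,z):
    c,s=np.cos(p[2]),np.sin(p[2]); return np.c_[poly@np.array([[c,s],[-s,c]])+p[:2],np.full(len(poly),z)]
K=4
def render(f,poly,p,ztop,rib,box):
    x0,y0,x1,y1=box; im=np.zeros(((y1-y0)*K,(x1-x0)*K),np.uint8)
    tr=lambda X: np.round(((proj(f,X)-[x0,y0]+.5)*K-.5)*16).astype(np.int32)
    cv2.fillPoly(im,[tr(world(poly,p,ztop))],255,shift=4)
    if rib:
        h=cv2.convexHull(np.r_[tr(world(RIB,p,.01)),tr(world(RIB,p,.05))]); cv2.fillConvexPoly(im,h,0,shift=4)
    return cv2.resize(im,(x1-x0,y1-y0),interpolation=cv2.INTER_AREA)/255.
def mask(f,kind):
    c=f["color"].astype(float); mx,mn=c.max(2),c.min(2)
    if kind=="blue": return (np.clip((c[...,2]-c[...,0]-20)/50,0,1))
    return np.clip((mn-WT)/30,0,1)*(mx-mn<40)
WT=150
def fit(f,poly,p0,kind,ztop,rib,r=.075,angs=None):
    pr=proj(f,np.array([[p0[0]+a,p0[1]+b,ztop] for a in(-r,r) for b in(-r,r)]))
    H,W=f["z_map"].shape
    x0,y0=np.maximum(pr.min(0),0).astype(int); x1,y1=np.minimum(pr.max(0)+1,[W,H]).astype(int)
    box=(x0,y0,x1,y1); m=mask(f,kind)[y0:y1,x0:x1]
    fl=H/2/np.tan(np.radians(f["fov_y"])/2)
    cost=lambda p: np.abs(render(f,poly,p,ztop,rib,box)-m).sum()/m.sum()
    best=None
    for a in (np.arange(0,6.28,.4) if angs is None else angs):
        s=np.array([[p0[0],p0[1],a]]*4); s[1,0]+=.015; s[2,1]+=.015; s[3,2]+=.25
        o=minimize(cost,s[0],method="Nelder-Mead",options=dict(initial_simplex=s,xatol=1e-5,fatol=1e-5))
        if best is None or o.fun<best.fun: best=o
    s=np.array([best.x]*4)+np.r_[np.zeros((1,3)),np.diag([.004,.004,.06])]
    o=minimize(cost,best.x,method="Nelder-Mead",options=dict(initial_simplex=s))
    return o.x,o.fun
E
python3 - <<'E'
import fit; from fit import *
f=grab_frame("top")
for u,v in((208,272),(360,245),(345,190),(300,240),(327,255)): print(f["color"][v,u])
for n,p0 in(("v1",(.39,.155)),("v2",(.455,-.275))):
    for r in(12,32): print(n,r,fit(f,convex(r),p0,"w",.01,True,.06))
for n,p0 in(("c_lo",(.415,-.185)),("c_hi",(.59,-.235))):
    for r in(12,32): print(n,r,fit(f,concave(r),p0,"w",.01,True,.08))
for a,b in((12,32),(32,12)): print("near",a,b,fit(f,casting(a,b),(.51,-.03),"blue",.02,False,.11,[0]))
E
```

```text
[183 183 184]
[189 188 189]
[135 140 128]
[137 137 133]
[190 188 189]
v1 12 (array([0.38734272, 0.1758809 , 2.97906873]), np.float64(0.27249811612662295))
v1 32 (array([0.38773909, 0.17634266, 2.97071203]), np.float64(0.18870076088478696))
v2 12 (array([ 0.46037068, -0.2892548 ,  3.48370348]), np.float64(0.5300948137065167))
v2 32 (array([ 0.45977421, -0.28972048,  3.49464231]), np.float64(0.5450785235299538))
c_lo 12 (array([ 0.401262  , -0.17660216,  5.88982125]), np.float64(0.2909358420549097))
c_lo 32 (array([ 0.40043829, -0.17604779, -0.402852  ]), np.float64(0.2700113066419273))
c_hi 12 (array([ 0.57734873, -0.22864757, -0.17600977]), np.float64(0.12427120245688635))
c_hi 32 (array([ 0.57734129, -0.22864619, -0.17685536]), np.float64(0.17550673281360735))
near 12 32 (array([ 0.47513919, -0.02955314,  0.04048388]), np.float64(0.17527396197346107))
near 32 12 (array([ 0.47490505, -0.029888  ,  0.04471182]), np.float64(0.23499309135306645))
```

The template fits agree:

| Item | Identity | Position (m) | Heading (rad) |
|---|---|---|---|
| v1 | convex_32 | (0.388, 0.176) | 2.97 |
| c_hi | concave_12 | (0.577, -0.229) | -0.18 |
| near casting | casting_b | (0.475, -0.030) | 0.04 |

Next I'll check the obstacle heights on the swing path.

Run:
```python
from h import *
P=np.r_[np.load("top.npz")["P"].reshape(-1,3),np.load("scene.npz")["P"].reshape(-1,3)]
P=P[(P[:,2]<1)&(P[:,2]>-.05)]
xs=np.arange(.1,.85,.05); ys=np.arange(.7,-.5,-.05)
print("y\\x ",*["%4d"%(x*100) for x in xs])
for y in ys: print("%5.2f"%y,*["%4d"%(100*v.max()) if len(v:=P[(P[:,0]>=x)&(P[:,0]<x+.05)&(P[:,1]>=y)&(P[:,1]<y+.05),2]) else "   ." for x in xs])
q0=sensors.state()["joint_positions"]
def ok(p,yaw=0):
    o=(R.from_euler("z",yaw)*R.from_rotvec([np.pi,0,0])).as_rotvec()
    q=solver.solve_ik(np.array(p),o); return None if q is None else np.round(q,2)
for p in[(.2,.4,.35),(.3,.32,.35),(.42,.05,.3),(.43,0,.3),(.577,-.229,.15),(.577,-.229,.04),(.388,.176,.04),(.388,.176,.2),(.558,-.026,.04)]: print(p,ok(p))
```

```text
y\x    10   15   20   25   30   35   40   45   50   55   60   65   70   75   80
 0.70    .   33    .    .    .    .    .    .    .    .    .    .    .    .    .
 0.65    .   34   40    .    .    .    .    .    .    .    .    .    .    .    .
 0.60   43   51   40    .    .    .    .    .    .    .    .    .    .    .    .
 0.55   35   35    .    .    .    .    .    .    .    .    2    .    .    .    .
 0.50    .    .    .    .    0    0    0    0    0    0    2    .    .    .    .
 0.45    .    .    .    .    0    0    0    1    3    3    3    2    1    1    .
 0.40    .    .    .    .    0    2    2    1    3    3    3    1    1    2    .
 0.35    .    .    .    .    0    2    2    0    0    .    .    .    .    .    .
 0.30    .    .    .    .    0    2    0   19   22   19   21   55   61    .    .
 0.25    .    .    .    .    2    2   21   22   60   60   61   74   74    .    .
 0.20    .    .    .    .    0    1    8   22   60   60   61   74   77    .    .
 0.15   69    0    .    .    0    5    5   19   22   22   19   74   77   71   62
 0.10    0    0    .    .    0    1    1    0   
[... 794 characters left out ...]
  0    0    0   49   49    0   16   12    0    0
-0.45    .    .    .    .    0    0   19   56   56   57   56   56   56   43   43
(0.2, 0.4, 0.35) [-1.74 -0.05  0.48  1.92  0.02  1.27 -2.84]
(0.3, 0.32, 0.35) [-1.53 -0.07  0.54  1.94  0.04  1.27 -2.57]
(0.42, 0.05, 0.3) [-1.03 -0.09  0.74  2.05  0.07  1.16 -1.9 ]
(0.43, 0, 0.3) [-0.99 -0.08  0.82  2.04  0.07  1.16 -1.77]
(0.577, -0.229, 0.15) [-0.28  0.58  0.8   1.8  -0.5   0.97 -0.85]
(0.577, -0.229, 0.04) [-0.3   0.79  0.85  1.86 -0.78  0.86 -0.63]
(0.388, 0.176, 0.04) [-1.08  0.44  0.61  2.31 -0.51  0.52 -1.63]
(0.388, 0.176, 0.2) [-1.23  0.08  0.71  2.18 -0.07  0.9  -2.05]
(0.558, -0.026, 0.04) [-0.54  0.62  0.63  2.01 -0.57  0.69 -1.12]
```

```bash
cat >> h.py <<'E'
def ori(yaw): return (R.from_euler("z",yaw)*R.from_rotvec([np.pi,0,0])).as_rotvec()
E
python3 - <<'E'
from fit import *
P=np.r_[np.load("top.npz")["P"].reshape(-1,3),np.load("scene.npz")["P"].reshape(-1,3)]
for y in np.arange(.08,.3,.02):
    m=(P[:,2]>.03)&(P[:,2]<.7)&(abs(P[:,1]-y)<.01)&(P[:,0]>.3)&~(np.hypot(P[:,0]-.388,P[:,1]-.176)<.04)
    if m.any(): i=np.argsort(P[m,0])[:3]; print(round(y,2),P[m][i[2]].round(3))
for p,yw in[((.22,.42,.35),3.0),((.42,.08,.33),3.0),((.40,-.03,.30),3.1)]:
    env.movep(np.array(p),ori(yw)); print(sensors.state()["joint_positions"].round(2))
f=grab_frame("wrist"); save(f,"w1.png")
print(f["origin"],R.from_rotvec(f["orientation"]).as_matrix().round(2).tolist(),f["fov_y"],sensors.state()["time_s"])
E
```

```text
0.08 [0.926 0.071 0.042]
0.1 [1.053 0.104 0.517]
0.12 [0.566 0.13  0.206]
0.14 [0.563 0.14  0.212]
0.16 [0.506 0.169 0.146]
0.18 [0.477 0.189 0.104]
0.2 [0.459 0.209 0.076]
0.22 [0.443 0.227 0.078]
0.24 [0.443 0.234 0.066]
0.26 [0.454 0.259 0.127]
0.28 [0.426 0.288 0.208]
[-1.26  0.04  0.04  1.84 -0.    1.26  0.21]
[-0.89 -0.08  0.53  1.99  0.04  1.23  1.05]
[-0.8  -0.14  0.66  2.09  0.09  1.17  1.35]
[ 0.32743921 -0.0264351   0.45121208] [[0.04, -0.96, -0.29], [1.0, 0.04, 0.01], [0.0, -0.29, 0.96]] 67.79164638178082 3.25
```

View pics/w1.png

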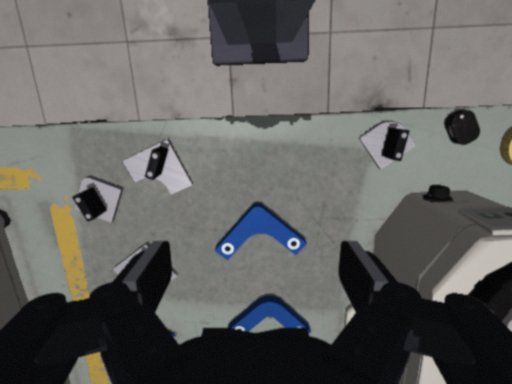

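The wrist view (x down) shows casting_b at (262,228), convex_32 at (388,143) with its rounded corner at (392,124), and concave_12 at (145,262) partly behind a finger. I'll refine the casting and convex poses from here.

Run:
```python
import fit; from fit import *
f=grab_frame("wrist")
for a,b in((12,32),(32,12)): print("near",a,b,fit(f,casting(a,b),(.515,-.03),"blue",.02,False,.09,[0]))
for w in(130,150):
    fit.WT=w
    for r in (12,32): print("v1",r,fit(f if 0 else f,convex(r),(.388,.176),"w",.01,True,.06,[2.97]))
env.movep(np.array([.53,-.225,.22]),ori(2.97))
f=grab_frame("wrist"); save(f,"w2.png"); print(sensors.state()["time_s"])
for w in(130,150):
  fit.WT=w
  for r in(12,32): print("c_hi",r,fit.fit(f,concave(r),(.577,-.229),"w",.01,True,.08,[-.176]))
for a,b in((12,32),): print("near",a,b,fit.fit(f,casting(a,b),(.515,-.03),"blue",.02,False,.09,[0]))
```

```text
near 12 32 (array([ 0.47425172, -0.02929087,  0.03999566]), np.float64(0.16496329596663178))
near 32 12 (array([ 0.50517027, -0.02123339,  0.49046906]), np.float64(1.2828968263491567))
v1 12 (array([0.38881896, 0.17661974, 2.99016744]), np.float64(2.4771704919446402))
v1 32 (array([0.38867799, 0.17631238, 2.95443535]), np.float64(2.1695146663600697))
v1 12 (array([0.38881896, 0.17661974, 2.99016744]), np.float64(2.4771704919446402))
v1 32 (array([0.38867799, 0.17631238, 2.95443535]), np.float64(2.1695146663600697))
4.325Traceback (most recent call last):
  File "<stdin>", line 11, in <module>
AttributeError: 'function' object has no attribute 'fit'
```

View pics/w2.png

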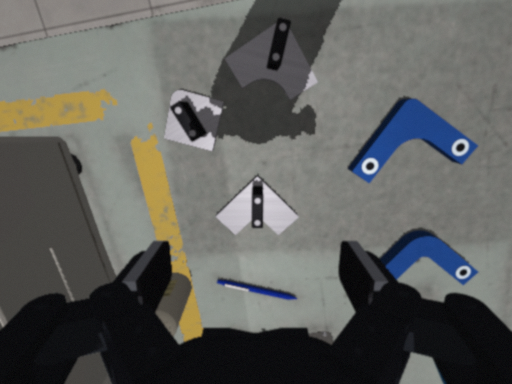

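Concave_12 is centred at (257,205), unobstructed and with a sharp notch. The casting is fully visible at (415,140). I'll fit both again and grasp.

Run:
```python
import fit as F; from h import *
f=grab_frame("wrist")
for w in(120,150):
  F.WT=w; 
  for r in (12,32): p,e=F.fit(f,F.concave(r),(.577,-.229),"w",.01,True,.06,[-.176]); print("c_hi",r,p,e)
  if w==120: best=None
c,e=F.fit(f,F.casting(12,32),(.515,-.03),"blue",.02,False,.09,[0]); print("near",c,e)
F.WT=150; p,e=F.fit(f,F.concave(12),(.577,-.229),"w",.01,True,.06,[-.176])
assert np.hypot(p[0]-.577,p[1]+.229)<.006
o=ori(p[2]+np.pi)
env.movel(np.array([p[0],p[1],.10]),o,rate=.2)
print(env.movel(np.array([p[0],p[1],.036]),None,rate=.1,guard=15))
eoat.clamp(40); s=sensors.state(); print(s["opening"],s["finger_force"],s["tool_pos"],s["time_s"])
env.movel(np.array([p[0],p[1],.09]),None,rate=.1); s=sensors.state(); print(s["opening"],s["wrist_force"],s["time_s"])
```

```text
c_hi 12 [ 0.57841061 -0.22827563 -0.17770131] 0.5370426315905338
c_hi 32 [ 0.5781266  -0.22838691 -0.17626362] 0.5349630189605403
c_hi 12 [ 0.57827251 -0.22842295 -0.17412109] 0.11037851459343773
c_hi 32 [ 0.5778992  -0.22836597 -0.17427715] 0.12636748435674044
near [ 0.47538417 -0.03064727  0.04262388] 0.16774264681271644
False
0.012274406371930889 39.53171789646149 [ 0.57845105 -0.22844269  0.03626674] 6.625
0.012279995387202633 [-0.84859817 -0.28332206 -1.99296718] 7.3167
```

```bash
cat >> h.py <<'E'
CA=np.array([.4750,-.0300,.0413]); CX=np.array([np.cos(CA[2]),np.sin(CA[2])])
def cp(x,z,y=0): return np.r_[CA[:2]+CX*x/1e3+np.array([-CX[1],CX[0]])*y/1e3,z]
def st(*k):
    s=sensors.state(); print("t%.1f"%s["time_s"],"open%.4f"%s["opening"],*[np.round(s[x],4) for x in k])
E
python3 - <<'E'
from h import *
o=ori(CA[2]+np.pi)
env.movel(cp(-35,.09),o,rate=.2)
print("down",env.movel(cp(-35,.034),None,rate=.05,guard=4)); st("tool_pos","wrist_force")
z=sensors.state()["tool_pos"][2]
z=max(z,.0345)
env.movel(cp(-35,z+.0005),None,rate=.05)
print("slide",env.movel(cp(-14,z+.0005),None,rate=.03,guard=6)); st("tool_pos","wrist_force","moment")
t=sensors.state()["tool_pos"]; d=t[:2]-CA[:2]; print("casting x,y mm",d@CX*1e3,(d[1]*CX[0]-d[0]*CX[1])*1e3)
E
```

```text
down True
t9.7 open0.0120 [ 0.4397 -0.0315  0.0362] [-1.0242 -0.0732  6.8303]
slide True
t10.5 open0.0123 [ 0.456  -0.0307  0.0363] [ 0.096  -0.2759 -0.4206] [-0.0532  0.0798  0.0042]
casting x,y mm -19.028249078054657 0.05657241048489072
```

Run:
```python
from h import *
t=sensors.state()["tool_pos"]
print("slide",env.movel(cp(-14,t[2]),None,rate=.02,guard=6)); st("tool_pos","wrist_force","moment")
t=sensors.state()["tool_pos"]; d=t[:2]-CA[:2]; print("casting x,y mm",d@CX*1e3,(d[1]*CX[0]-d[0]*CX[1])*1e3)
f=grab_frame("scene"); save(f,"s1.png")
```

```text
slide True
t10.7 open0.0123 [ 0.4559 -0.0307  0.0362] [-0.9298  0.3951  6.2934] [ 0.0609  0.1627 -0.0217]
casting x,y mm -19.07398541682915 0.06272766080169315
```

Run:
```python
from h import *
env.movel(cp(-19.05,.0368),None,rate=.02); env.dwell(.2); st("tool_pos","wrist_force")
for i in range(8):
    t=sensors.state()["tool_pos"]; d=t[:2]-CA[:2]; x=d@CX*1e3
    g=env.movel(cp(x+1,.0368),None,rate=.02,guard=5); env.dwell(.1)
    s=sensors.state(); d=s["tool_pos"][:2]-CA[:2]; print(g,"x,y",d@CX*1e3,(d[1]*CX[0]-d[0]*CX[1])*1e3,s["wrist_force"].round(2),s["moment"].round(3))
    if g or np.hypot(*s["wrist_force"][:2])>4: break
```

```text
t11.2 open0.0123 [ 0.4559 -0.0307  0.0367] [ 0.5982 -0.8955 -2.2746]
False x,y -18.56406425860478 0.03335502573695011 [-2.37  0.73 -0.36] [0.012 0.443 0.008]
False x,y -18.55311838792533 0.041686289359333675 [-6.43  0.3   3.59] [-0.034  1.204  0.03 ]
```

Run:
```python
from h import *
eoat.release(); env.movel(cp(-18.5,.12),None,rate=.2)
env.movel(cp(-75,.15),None,rate=.2); env.dwell(.2)
f=grab_frame("wrist"); st("wrist_force")
import fit as F
p,e=F.fit(f,F.concave(12),cp(-19.7,0)[:2],"w",.01,True,.06,[CA[2]]); print("leaf",p,e)
c,e=F.fit(f,F.casting(12,32),cp(45,0)[:2],"blue",.02,False,.09,[CA[2]]); print("cast",c,e)
u,v=F.proj(f,cp(0,.01)[None])[0].astype(int); print(u,v)
im=f["color"][max(v-75,0):v+75,max(u-100,0):u+100,::-1]; cv2.imwrite("pics/w3.png",cv2.resize(im,None,fx=4,fy=4,interpolation=cv2.INTER_CUBIC))
```

```text
t13.9 open0.0855 [ 0.2243 -0.2045  0.2402]
leaf [ 0.45530742 -0.03045081  0.04940328] 0.20885264358286568
cast [ 0.47451835 -0.03003439  0.04378376] 0.22508829476727696
254 244
```

View pics/w3.png

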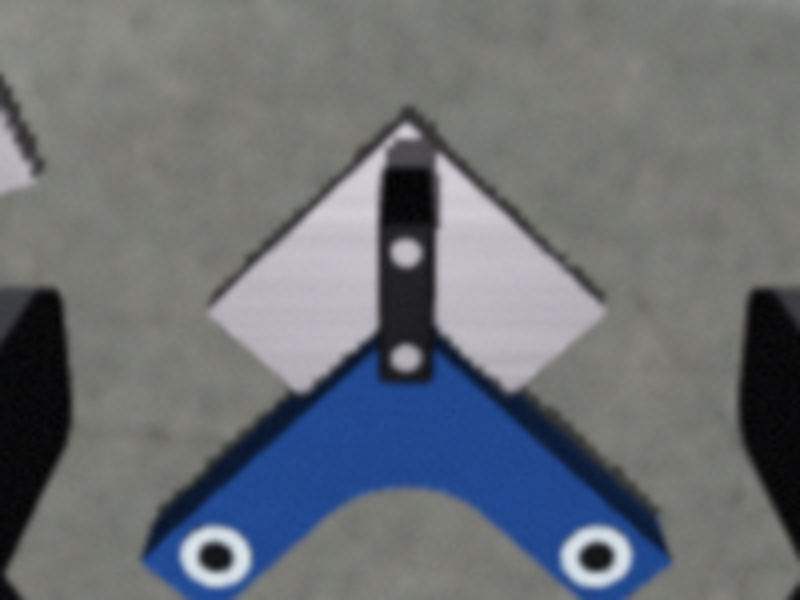

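Concave_12 is snug on the outer corner. Both notch edges lie on the casting faces, the yaw difference is 0.3°, and no gap shows. I'll give it one very light nudge from behind to settle it, then move over the convex leaf.

Run:
```python
from h import *
import fit as F
eoat.clamp(20); env.movel(cp(-66,.08),None,rate=.2); env.movel(cp(-66,.029),None,rate=.1); env.dwell(.1)
print(env.movel(cp(-47,.029),None,rate=.03,guard=3)); st("wrist_force")
d=sensors.state()["tool_pos"][:2]-CA[:2]; print(d@CX*1e3)
env.movel(cp(-66,.029),None,rate=.1); env.movel(cp(-66,.2),None,rate=.25); eoat.release()
f=grab_frame("wrist")
p,e=F.fit(f,F.concave(12),cp(-19.7,0)[:2],"w",.01,True,.06,[CA[2]]); print("leaf",p,e)
c,e=F.fit(f,F.casting(12,32),cp(45,0)[:2],"blue",.02,False,.09,[CA[2]]); print("cast",c,e)
env.movep(np.array([.36,.14,.22]),ori(2.97))
f=grab_frame("wrist"); save(f,"w4.png"); st("tool_pos")
for r in(12,32): print(r,F.fit(f,F.convex(r),(.388,.176),"w",.01,True,.05,[2.97]))
```

```text
True
t16.4 open-0.0002 [ 1.0119  0.1394 -0.8721]
-53.10056794347554
leaf [ 0.45537428 -0.03042278  0.03016574] 0.1664844792069518
cast [ 0.47463079 -0.03034979  0.04474952] 0.1993040071592788
t19.2 open0.0850 [0.3603 0.1391 0.2199]
12 (array([0.38861584, 0.17511273, 2.96827103]), np.float64(0.4025747383352318))
32 (array([0.3886118 , 0.17506799, 2.97003202]), np.float64(0.3484429065743945))
```

View pics/w4.png

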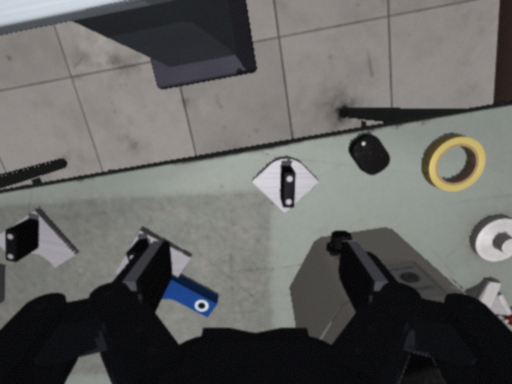

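Convex_32 is at (286,184), with its large rounded corner at (287,160) facing the robot. It is clear of the stand's knob at (340,242) and of the loupe. Now I'll grasp it and carry it to the fillet.

Run:
```python
from h import *
p=np.array([.3884,.1758,2.969])
env.movel(np.r_[p[:2],.11],ori(p[2]),rate=.2)
print("down",env.movel(np.r_[p[:2],.040],None,rate=.1,guard=12))
eoat.clamp(40); st("tool_pos","finger_force")
env.movel(np.r_[p[:2],.12],None,rate=.15); st("wrist_force")
env.movel(np.array([.40,.08,.14]),ori(CA[2]+np.pi),rate=.2)
env.movel(cp(98,.14),None,rate=.25)
env.movel(cp(98,.055),None,rate=.15)
print("down",env.movel(cp(98,.037),None,rate=.05,guard=4)); st("tool_pos","wrist_force")
```

```text
down False
t21.5 open0.0109 [0.3884 0.1758 0.04  ] 39.0567
t22.2 open0.0112 [ 0.8493 -0.164  -2.9092]
down True
t24.9 open0.0112 [ 0.5733 -0.0258  0.039 ] [ 0.599   0.0867 -1.2244]
```

Run:
```python
from h import *
env.movel(cp(98,.0405),None,rate=.02); env.dwell(.2); st("tool_pos","wrist_force")
w0=sensors.state()["wrist_force"]; x=98
for i in range(22):
    x-= 2 if x>88 else .7
    g=env.movel(cp(x,.0405),None,rate=.03,guard=5); env.dwell(.05)
    s=sensors.state(); d=s["tool_pos"][:2]-CA[:2]; F=(s["wrist_force"]-w0)
    if x<89 or g: print(g,"x %.2f y %.2f"%(d@CX*1e3,(d[1]*CX[0]-d[0]*CX[1])*1e3),F.round(2),s["moment"].round(3))
    if g or np.hypot(*F[:2])>4 : break
st()
```

```text
t25.3 open0.0109 [ 0.5728 -0.0259  0.0404] [-0.198   0.5851 -2.1152]
False x 87.93 y -0.00 [ 1.02 -0.01 -0.28] [-0.005 -0.014  0.012]
False x 87.27 y 0.02 [ 1.47 -0.53 -0.88] [ 0.     0.041 -0.009]
False x 86.59 y -0.01 [ 0.66 -0.14 -0.65] [-0.03   0.083 -0.011]
False x 85.88 y -0.02 [ 0.4  -0.26  0.06] [-0.02   0.014  0.003]
False x 85.17 y 0.02 [ 0.35  0.04 -0.52] [ 0.018  0.011 -0.031]
False x 84.69 y 0.07 [1.84 0.24 0.33] [ 0.102 -0.184 -0.006]
False x 84.19 y 0.09 [1.35 0.53 0.66] [ 0.172 -0.424  0.042]
False x 83.70 y 0.16 [3.01 0.95 1.16] [ 0.299 -0.732  0.042]
False x 83.19 y 0.22 [4.22 1.58 2.52] [ 0.472 -1.09  -0.071]
t29.2 open0.0111
```

Run:
```python
from h import *
import fit as F
eoat.release(); t=sensors.state()["tool_pos"]; env.movel(t+[0,0,.1],None,rate=.2)
env.movel(cp(-10,.20),None,rate=.25); env.dwell(.2)
f=grab_frame("wrist"); st("wrist_force")
c,e=F.fit(f,F.casting(12,32),cp(45,0)[:2],"blue",.02,False,.09,[CA[2]]); print("cast",c,e)
p,e=F.fit(f,F.convex(32),cp(83.5,0)[:2],"w",.01,True,.05,[CA[2]+np.pi]); print("convex",p,e, "casting x", (p[:2]-c[:2])@CX*1e3,"yaw",np.degrees(p[2]-c[2])-180)
p,e=F.fit(f,F.concave(12),cp(-19.7,0)[:2],"w",.01,True,.06,[CA[2]]); print("concave",p,e,"casting x", (p[:2]-c[:2])@CX*1e3,"yaw",np.degrees(p[2]-c[2]))
u,v=F.proj(f,cp(25,.01)[None])[0].astype(int); print(u,v)
im=f["color"][max(v-75,0):v+75,max(u-100,0):u+100,::-1]; cv2.imwrite("pics/w5.png",cv2.resize(im,None,fx=4,fy=4,interpolation=cv2.INTER_CUBIC))
```

```text
t31.4 open0.0854 [0.042  0.5808 0.5499]
cast [ 0.47469621 -0.02976537  0.04252716] 0.16560157820925467
convex [ 0.5618732  -0.02568644  3.18456122] 0.3583807430358073 casting x 87.27105856126428 yaw 0.025290831140125647
concave [ 0.45537731 -0.03050662  0.03815106] 0.1359842864779096 casting x -19.3330333854965 yaw -0.2507320245907467
254 195
```

View pics/w5.png

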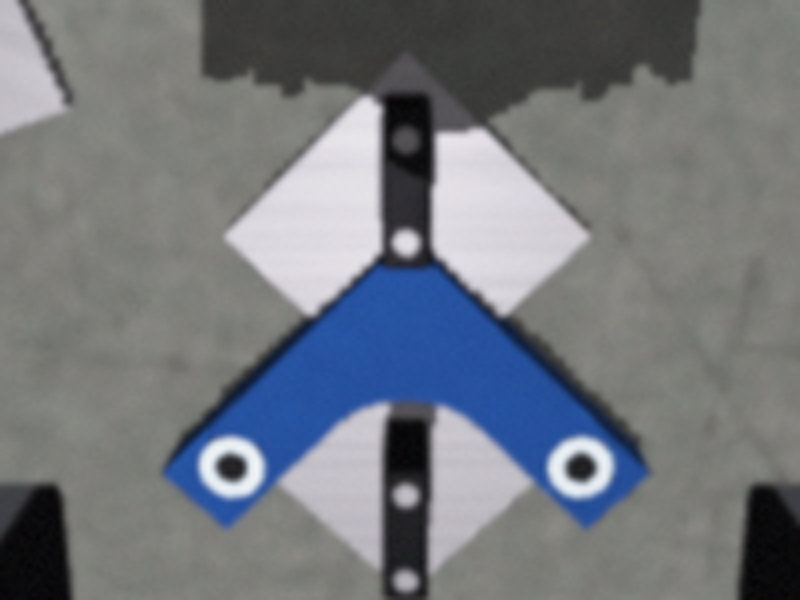

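From here both leaves look aligned, with the concave leaf at yaw -0.25°. The fillet contact itself is hidden behind the casting wall, so I'll look from the far side.

Run:
```python
from h import *
import fit as F
env.movel(cp(195,.23),None,rate=.3); env.dwell(.2)
f=grab_frame("wrist"); st("wrist_force")
c,e=F.fit(f,F.casting(12,32),cp(45,0)[:2],"blue",.02,False,.09,[CA[2]]); print("cast",c,e)
p,e=F.fit(f,F.convex(32),cp(83.5,0)[:2],"w",.01,True,.05,[CA[2]+np.pi]); print("convex",p,e, "casting x", (p[:2]-c[:2])@CX*1e3,"yaw",np.degrees(p[2]-c[2])-180)
u,v=F.proj(f,cp(70,.01)[None])[0].astype(int); print(u,v)
im=f["color"][max(v-75,0):v+75,max(u-100,0):u+100,::-1]; cv2.imwrite("pics/w6.png",cv2.resize(im,None,fx=4,fy=4,interpolation=cv2.INTER_CUBIC))
```

```text
t32.5 open0.0854 [-0.1318  0.0881  0.5549]
cast [ 0.50084529 -0.07007022  1.812849  ] 0.7900492514633651
convex [ 0.56751325 -0.04019882  2.75583164] 4.2562868824496825 casting x 67.84444644663864 yaw -125.97107493538921
254 61
```

View pics/w6.png

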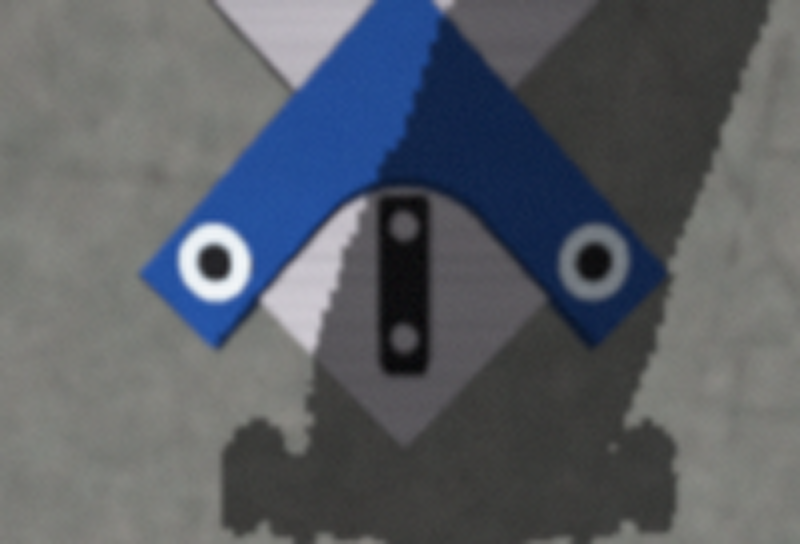

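The convex leaf sits flush in the fillet, with its arc matching and both straight edges on the walls. I'll give it one gentle settling nudge, retreat, check from the top camera and hand in.

Run:
```python
from h import *
import fit as F
eoat.clamp(20); env.movel(cp(132,.09),None,rate=.2); env.movel(cp(132,.031),None,rate=.1); env.dwell(.1)
print(env.movel(cp(113,.031),None,rate=.03,guard=3)); st("wrist_force")
d=sensors.state()["tool_pos"][:2]-CA[:2]; print(d@CX*1e3)
env.movel(cp(132,.031),None,rate=.1); env.movel(cp(132,.25),None,rate=.25)
env.movel(np.array([.45,-.28,.3]),None,rate=.3); env.dwell(.3)
f=grab_frame("top"); save(f,"top2.png"); st()
c,e=F.fit(f,F.casting(12,32),cp(45,0)[:2],"blue",.02,False,.09,[CA[2]]); print("cast",c,e)
p,e=F.fit(f,F.convex(32),cp(83.5,0)[:2],"w",.01,True,.05,[CA[2]+np.pi]); print("convex",p,e, "cx", (p[:2]-c[:2])@CX*1e3,"yaw",np.degrees(p[2]-c[2])-180)
p,e=F.fit(f,F.concave(12),cp(-19.7,0)[:2],"w",.01,True,.06,[CA[2]]); print("concave",p,e,"cx", (p[:2]-c[:2])@CX*1e3,"yaw",np.degrees(p[2]-c[2]))
im=f["color"][180:270,210:330,::-1]; cv2.imwrite("pics/t2.png",cv2.resize(im,None,fx=6,fy=6,interpolation=cv2.INTER_CUBIC))
```

```text
True
t35.5 open-0.0004 [ 1.298  -1.0761  0.7345]
116.47983340063584
t38.4 open0.0003
cast [ 0.47495712 -0.029906    0.04262534] 0.18046861567355238
convex [ 0.55899935 -0.02621748  3.17900469] 0.17707535021453408 cx 84.12285207346925 yaw -0.29870015538904227
concave [ 0.45511132 -0.0307866   0.03515502] 0.12939487352730036 cx -19.865241470370318 yaw -0.42801808503185185
```

View pics/t2.png

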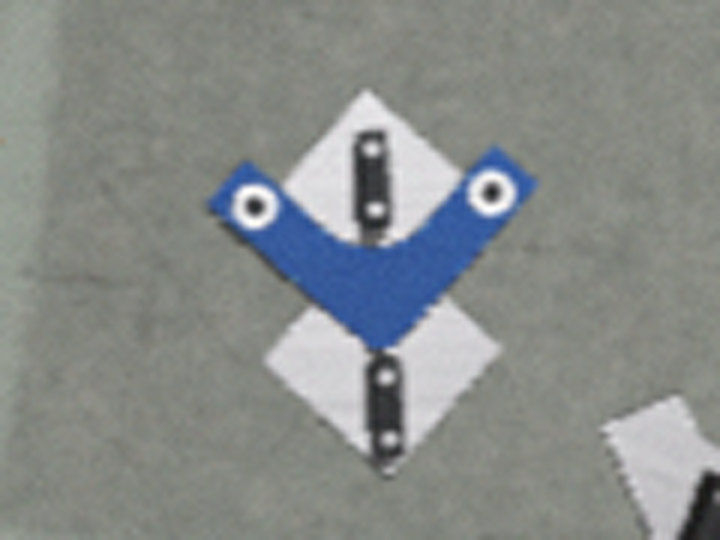

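The top view shows both leaves snug: convex_32 in the fillet at (370,190) and concave_12 on the outer corner at (385,390). Fits agree within measurement error, so I'm handing in.

```bash
python3 -c "
from h import *
print(job_done())"
```

```text
the job is handed in; nothing more can be done
None
```

I handed the job in with concave_12 seated on the outer corner and convex_32 in the inner fillet of the near casting (casting_b); the last top view shows both flush and within half a degree, and the arm never went near the bottle, tape or loupe.

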